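# Set the port selector and start it

### The job

With the closed fingertips push the upright tab of the round port selector from its side, turning the dial until its arrow points at the middle of the tag with three studs. Then, and not before, press the push button behind the dial right down and let it come up again, leaving the dial set. Only push: do not take the tab between the fingers, and leave the weights and bottles where they stand.

Things in the scene. Friction and masses are not known exactly. Their poses are not given: they have to be found in the camera images.
- selector: port selector: fixed round grey housing, 204 mm across and 45 mm high, standing on the worktop; its origin is the centre of its underside; its x axis points from the dial's axis towards the push button (away from the robot, yaw varies). Four round tags lie on its top round the robot's side of the dial, at about -1.5, -0.7, +0.7 and +1.5 rad about the upright axis from the housing's -x direction; which tag lies at which place varies
- lab_timer: fixed round bench timer left of the selector, in the way: 240 mm high, it takes up about x 0.49 to 0.70, y -0.16 to 0.10 on the worktop; go round in front of it or above it; origin under its middle
- dial_hub (a point): point on the dial's upright turning axis, at the top of the small flat steel hub (26 mm across, 3 mm high) in the middle of the dial; 62 mm above the worktop. The black dial is a flat disc, 100 mm across, its upper face 59 mm above the worktop; a white arrow on its rim points outward in the same direction as the tab stands from the axis
- tab_mid (a point): middle of the upright aluminium tab that stands on the dial: 22 mm along the dial's radius, 12 mm thick along the circle, 30 mm high above the dial's face (top 89 mm above the worktop); this point is 34 mm from the dial's axis and 74 mm above the worktop; its x axis points outward from the dial's axis. A sideways push of 3 to 5 N on the tab turns the dial, which stays where it is left, without clicks or spring. In the rules the tab is called dial_c0
- arrow_aim (a point): the point that the dial's arrow points at: 78 mm out from the dial's axis, as far out as the tags' middles, 50 mm above the worktop; turns with the dial
- dial (a joint): angle of the dial, rad, growing anticlockwise seen from above; 0 when the tab and arrow point along the housing's -x; stops at -1.85 and 1.85; starts near 0, between the two inner tags
- start_button_top (a point): middle of the top face of the round steel push button, 30 mm across, on a black base on the housing, 74 mm from the dial's axis on the side away from the tags; pressed straight down
- start_button (a joint): travel of the push button, m: 0 up, 0.006 right down; a spring of up to 4 N pushes it up again
- tag_1: fixed clip-on tag, a flat round white plate 42 mm across and 4 mm thick lying on the housing's top, with 1 dark raised round stud (12 mm across, 3 mm high) on it; its origin is the centre of the plate's underside, 78 mm from the dial's axis
- tag_2: fixed clip-on tag, a flat round white plate 42 mm across and 4 mm thick lying on the housing's top, with 2 dark raised round studs (12 mm across, 3 mm high) on it; its origin is the centre of the plate's underside, 78 mm from the dial's axis
- tag_3: fixed clip-on tag, a flat round white plate 42 mm across and 4 mm thick lying on the housing's top, with 3 dark raised round studs (12 mm across, 3 mm high) on it; its origin is the centre of the plate's underside, 78 mm from the dial's axis
- tag_4: fixed clip-on tag, a flat round white plate 42 mm across and 4 mm thick lying on the housing's top, with 4 dark raised round studs (12 mm across, 3 mm high) on it; its origin is the centre of the plate's underside, 78 mm from the dial's axis
- weight_large: loose brass balance weight with a knob, 27 mm across, 34 mm high; origin at the centre of its underside; a bystander
- weight_small: loose brass balance weight with a knob, 22 mm across, 28 mm high; origin at the centre of its underside; a bystander
- bottle_white: loose white reagent bottle with a screw cap, 51 mm across, 106 mm high; origin at the centre of its underside; a bystander
- bottle_brown: loose brown glass reagent bottle with a screw cap, 51 mm across, 106 mm high; origin at the centre of its underside; a bystander

How it is judged (in metres and radians):
On the way, in this order (a step that is already met when the one before it is completed fails the run):
1. the fingers push the tab (contact force between the fingers and dial_c0 above 0.5 N), for 0.05 s.
2. the arrow points at the middle of the three-stud tag and the dial is at rest (horizontal distance between arrow_aim and tag_3 below 0.012 m and velocity of joint dial between -0.05 and 0.05 rad/s), for 0.2 s.
3. the button is pressed right down with the dial set (horizontal distance between arrow_aim and tag_3 below 0.012 m and value of joint start_button above 0.0048 m), for 0.05 s.
At the end, for the whole second after the job is handed in: the dial's arrow points within 12 mm (about 0.15 rad) of the middle of the tag with three studs, and the button has been pressed to at least 4.8 mm and is up again (within 1.5 mm) (horizontal distance between arrow_aim and tag_3 below 0.012 m and value of joint start_button below 0.0015 m); the robot touches nothing.
It fails at once if the button is pressed while the arrow does not point at the three-stud tag (value of joint start_button above 0.003 m and not (horizontal distance between arrow_aim and tag_3 below 0.012 m)).
It fails at once if the tab is taken between the fingers (y of the grasp point in the frame of tab_mid between -0.008 and 0.008 m and x of the grasp point in the frame of tab_mid between -0.016 and 0.016 m and z of the grasp point in the frame of tab_mid below 0.023 m and contact force between the fingers and dial_c0 above 0.5 N).
It fails at once if a weight or a bottle is moved more than 20 mm or lifted (distance of any of weight_large, weight_small, bottle_white, bottle_brown from where it was at the start of the episode above 0.02 m).
It also fails if it takes over 54 s, if anything falls off the work surface, if the arm or the gripper's body presses on something with over 40 N, if the wrist force passes 120 N, or if a joint passes its speed limit or range.

### The arm

A 6-joint arm with a two-finger parallel gripper is mounted at the origin on a cart in front of the work surface, level with it; the furniture and walls round the work are solid. World frame = base frame: x ahead of the robot, y to its left, z up, the work surface at z = 0. Lengths are in m, angles in degrees, forces in N, time in s.
With the tool pointing down it reaches from about 0.275 to 0.85 m from the base axis. Payload 19 kg.
Tool frame: the origin (TCP) lies at the very end of the fingers, on their centre line; the grasp point (between the pads) lies 19 mm behind it; z points along the fingers, y is the line along which they close (so a half turn about z gives the same grasp; the last joint's range is limited). The gripper opens to 85 mm and grips with 20 to 120 N. Pads are 22 mm wide; open, the fingers measure 114 mm over their backs; the gripper's body (76 mm by 85 mm) begins 54 mm behind the grasp point. The pads swing forward as they close: fully open they stand 13 mm farther back than shut.
Start: joints at [63.312, 8.623, 82.357, -0, 89.026, -7.678], TCP at [0.187, 0.544, 0.231] pointing down, gripper open.
Joint ranges: [-160.23, 160.23], [-39.13, 120.54], [6.94, 153.29], [-79.49, 259.48], [9.18, 160.14], [-161.06, 161.06]. Speed limits (degrees/s): [108.29, 108.29, 127.2, 172.46, 172.46, 172.46].

### API

Orientations are given as [roll, pitch, yaw] about the fixed x, y, z axes, in that order (R = Rz(yaw) Ry(pitch) Rx(roll)).
In Python, from plant import r gives the robot as it stands.
- The arm moves only by the tool jog_arm, never from a script. Its arguments are lists of equal length, an entry for each row: "dp": the shift along the tool's x, y, z in units of 0.03 m (1.0 is 0.03 m), a list of three; "rotation": the turn, a rotation vector about the tool's x, y, z in units of 120 degrees (1.0 is 120 degrees), a list of three; "grip": the opening, from 0 (shut) to 1 (fully open). A call has 1 to 20 rows; each row shifts and turns the commanded pose from where the row before left it, along the tool's axes as they then stand; what a row does not reach is not made up. A row lasts 1/10 s, in which the tool goes at most 50 mm and 8.59 degrees, less where a joint would pass 70% of its speed; a pose out of reach is approached as far as the arm can. A call with a number of a shift or a turn outside -1 to 1 is refused whole. A call with a gripper value outside its range is refused whole. The fingers move at their own pace and stop on an object; "force" is the grip in N (left out, the last holds). Time passes only in rows, so rows that do not move let the fingers close. It gives the time, the measured TCP pose, the force, the opening and the grip force at its end, in the units of the state.
- r.get_obs(): the state, without advancing time (a new reading comes with each control period).
- r.capture(name): name is "side" or "top" or "wrist"; returns a dict with "img" (384x512x3 uint8, blue, green, red), "z_map" (384x512 float32, m along the optical axis (not along the pixel's ray), 0 where there is no reading), "K" (3x3 intrinsics, pixels), "k1" (the pictures are not rectified: a ray, as slopes to the right and down, at radius r is drawn at 1 + k1 r^2 times it, then the intrinsics apply), "position" and "attitude" of the camera in the world. Camera axes: x right, y up, looking along -z (the intrinsics and any distortion apply to the point x, -y, -z); pixel columns grow to the right and rows downward; lengths in m; the calibration is good to about 2 mm. A picture is of the moment at which its call begins.
- r.close_job(): hands the job in; it is judged then, once.
The state is a dict: "clock": time; "joint_pos": joint angles; "dq": joint speeds; "effort": joint torques, N m; "eef_pos": TCP position; "eef_rot": TCP orientation; "ft_force": force on the tool from outside, world axes, zero at the start; "wrist_torque": the same for the moment, N m; "gripper_width": finger opening in m; "finger_force": force on a finger pad.
Only numpy, scipy, OpenCV 4.12 (cv2) and the standard library are available. Lean on these libraries where they do the work, as an engineer would, in place of code of your own. Each camera call takes 0.05 s, during which the arm holds its last target. There are 200 camera calls.

## Working session

There is one attempt and no reset: what is moved stays moved. The work goes in short steps, Python scripts to look and compute and a tool call to move; the robot and the scene stay as the last step left them, time stands still between calls to the robot, and variables do not carry over. Pictures are saved under pics/ and viewed, at most 10 in all, crops included, and the job is handed in when it is done.

Besides the shell and the picture viewer there is one more tool, called after "Call:" as name(argument=value, ...) on one line, values as JSON. jog_arm: Moves the arm, as the interface text tells. Shifts and turns lie within -1 to 1; 1 stands for 0.03 m of shift or 120 degrees of turn. Its arguments: {"type":"object","properties":{"dp":{"type":"array"},"rotation":{"type":"array"},"grip":{"type":"array"},"force":{"type":"number"}},"required":["dp","rotation","grip"]}

```bash
mkdir -p pics; cat > h.py <<'E'
import numpy as np, cv2
from plant import r
from scipy.spatial.transform import Rotation as R
def rot(a):
    a=np.array(a,float)
    if a.shape==(3,3): return a
    if a.size==4: return R.from_quat(a).as_matrix()
    return R.from_euler('xyz',a,degrees=True).as_matrix()
def pts(c):
    h,w=c['z_map'].shape; K=np.array(c['K'])
    u,v=np.meshgrid(np.arange(w),np.arange(h))
    k=float(c['k1'])
    p=cv2.undistortPoints(np.stack([u,v],-1).reshape(-1,1,2).astype(float),K,np.array([k,0,0,0.])).reshape(h,w,2)
    z=c['z_map']
    P=np.stack([p[...,0]*z,-p[...,1]*z,-z],-1)
    return P@rot(c['attitude']).T+np.array(c['position'])
E
python3 - <<'E'
from h import *
for n in ('top','side'):
    c=r.capture(n); cv2.imwrite(f'pics/{n}0.png',c['img']); np.savez(f'{n}0.npz',**c)
    print(n,c['position'],c['attitude'],c['k1'],c['K'])
print(r.get_obs())
E
```

```text
top [ 0.44830809 -0.22043844  0.90480003] [  5.40009255   2.63177462 -89.68798305] -0.09478247820532146 [[350.75382387   0.         251.73674881]
 [  0.         350.75382387 190.86469122]
 [  0.           0.           1.        ]]
side [ 0.58447124 -1.00110825  0.6112309 ] [56.07231258 -0.13993972  3.17573561] 0.018118512037276154 [[479.50310578   0.         255.19809128]
 [  0.         479.50310578 194.44436923]
 [  0.           0.           1.        ]]
{'clock': 0.1, 'joint_pos': array([ 6.33107736e+01,  8.64787340e+00,  8.23864942e+01,  1.01929329e-03,
        8.90260860e+01, -7.67921941e+00]), 'dq': array([ 0.0259131 , -0.07194276, -0.17309459,  0.17757554, -0.07860612,
       -0.03498803]), 'effort': array([ 3.98333927e-03, -7.14380264e+01, -5.71803045e+01, -5.26287852e-05,
        7.05098049e-03,  1.46340540e-04]), 'eef_pos': array([0.18723235, 0.54344658, 0.23076262]), 'eef_rot': array([-1.79940225e+02, -9.08821268e-03,  1.60989970e+02]), 'ft_force': array([0.38255828, 0.10782981, 0.1823212 ]), 'wrist_torque': array([ 0.00759431, -0.02206583,  0.00094217]), 'finger_force': 0.0, 'gripper_width': 0.08578142483428028}
```

View pics/top0.png

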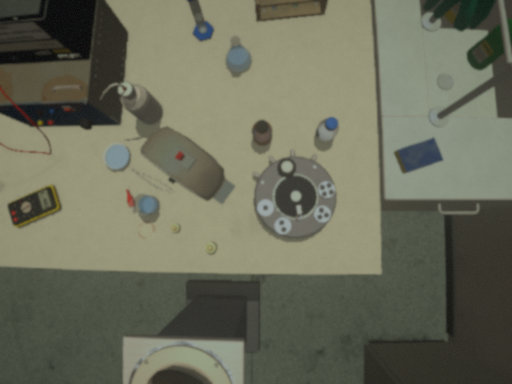

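View pics/side0.png

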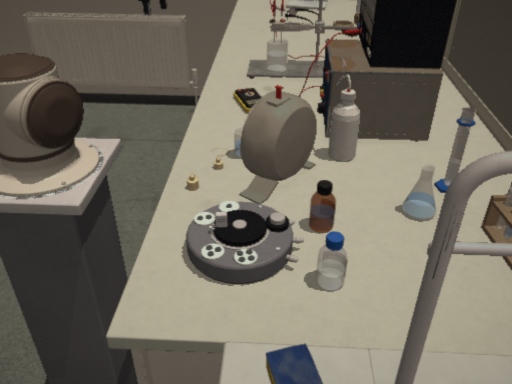

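```bash
python3 - <<'E'
from h import *
t=np.load('top0.npz'); s=np.load('side0.npz')
a=cv2.resize(t['img'][145:245,245:345],(400,400),interpolation=cv2.INTER_CUBIC)
b=cv2.resize(s['img'][190:290,180:310],(520,400),interpolation=cv2.INTER_CUBIC)[:, :400]
cv2.imwrite('pics/z.png',np.hstack([a,b]))
for n,c in (('top',t),('side',s)):
    P=pts(c); m=(P[...,2]>.035)&(P[...,2]<.1)&(abs(P[...,0]-.45)<.25)&(P[...,1]<-.15)&(P[...,1]>-.6)
    Q=P[m]; 
    # housing top ring
    q=Q[(Q[:,2]>.04)&(Q[:,2]<.05)]; print(n,len(q),q.min(0),q.max(0))
    q=Q[(Q[:,2]>.054)&(Q[:,2]<.063)]; print(' dial',len(q),q.mean(0),q.min(0),q.max(0))
    q=Q[(Q[:,2]>.082)]; print(' tab?',len(q),np.median(q,0),q.min(0),q.max(0))
P=pts(t)
for u,v in [(295,196),(264,207),(283,226),(322,213),(326,188),(287,166),(297,211),(262,133),(327,130),(176,228),(211,247)]: print(u,v,P[v,u])
E
```

```text
top 3771 [ 0.41683167 -0.59998415  0.04000879] [ 0.69135326 -0.18016368  0.04999015]
 dial 1500 [ 0.52857432 -0.28445354  0.05899984] [ 0.43642292 -0.38916888  0.054038  ] [ 0.68638264 -0.18337807  0.06297523]
 tab? 119 [ 0.66373343 -0.29241403  0.08891238] [ 0.4739308  -0.38068092  0.08208258] [ 0.69201323 -0.18927507  0.09998923]
side 4720 [ 0.4166327  -0.59993289  0.0400123 ] [ 0.69886319 -0.18902847  0.04999844]
 dial 1725 [ 0.54358916 -0.29558219  0.05940701] [ 0.43675395 -0.39522278  0.05400322] [ 0.69914535 -0.21186865  0.062992  ]
 tab? 385 [ 0.67541482 -0.29760676  0.08861028] [ 0.47164767 -0.38867901  0.08203043] [ 0.69977983 -0.20045972  0.09995953]
295 196 [ 0.51543942 -0.28525988  0.06365598]
264 207 [ 0.48952078 -0.21083685  0.0500468 ]
283 226 [ 0.44358858 -0.25704937  0.04801166]
322 213 [ 0.47529845 -0.35157837  0.04941128]
326 188 [ 0.53650301 -0.36247683  0.04705732]
287 166 [ 0.58759867 -0.26622869  0.06740672]
297 211 [ 0.4785408  -0.28770015  0.08958458]
262 133 [ 0.66223626 -0.20629844  0.09415283]
327 130 [ 0.67190224 -0.36130134  0.08377108]
176 228 [0.43657015 0.0114505  0.02791389]
211 247 [ 0.39055907 -0.07975611  0.03537071]
```

View pics/z.png

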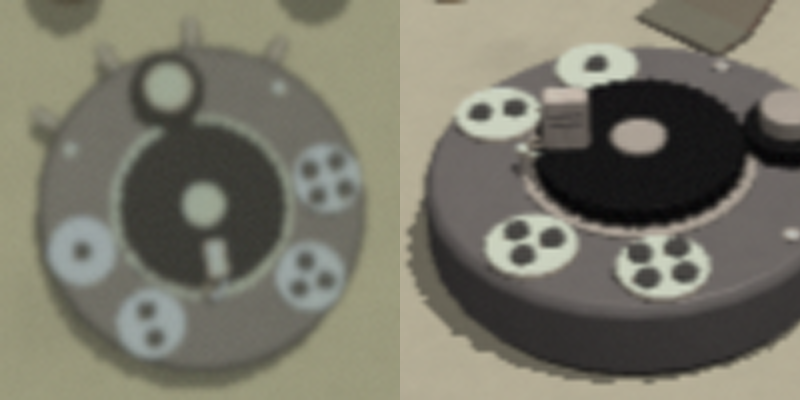

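```bash
python3 - <<'E'
from h import *
from scipy.optimize import least_squares
for n in('top','side'):
    c=np.load(n+'0.npz'); P=pts(c); g=c['img'].min(-1).astype(int)
    X=P[...,:2]; Z=P[...,2]; d=lambda p:np.hypot(*(np.moveaxis(X,-1,0)-np.array(p)[:,None,None]))
    def cen(p,rad,lo,hi,thr,n=6):
        p=np.array(p)
        for _ in range(n):
            m=(d(p)<rad)&(Z>lo)&(Z<hi)&(g>thr); p=(X[m].min(0)+X[m].max(0))/4+X[m].mean(0)/2
        return p,m.sum(),Z[m].mean()
    hub=cen((.514,-.284),.022,.056,.067,90)
    btn=cen((.586,-.266),.02,.06,.08,100)
    t3=cen((.476,-.352),.027,.045,.056,110); t2=cen((.444,-.256),.027,.045,.056,110);t4=cen((.537,-.362),.027,.045,.056,110);t1=cen((.49,-.21),.027,.045,.056,110)
    m=(d((.48,-.288))<.03)&(Z>.084)&(Z<.095)
    tab=X[m].mean(0)
    print(n,'hub',hub,'btn',btn,'t3',t3,'t2',t2,t1,t4,'tab',tab,m.sum(),X[m].min(0),X[m].max(0))
    h=hub[0]
    for q in (btn[0],t3[0],t2[0],t1[0],t4[0],tab): v=q-h; print(np.hypot(*v),np.degrees(np.arctan2(v[1],v[0])))
E
```

```text
top hub (array([ 0.51656587, -0.28652061]), np.int64(101), np.float64(0.061929678318523876)) btn (array([ 0.58731561, -0.26514197]), np.int64(106), np.float64(0.06704365220641234)) t3 (array([ 0.47608161, -0.3488806 ]), np.int64(239), np.float64(0.04908645641798508)) t2 (array([ 0.44800562, -0.25527515]), np.int64(251), np.float64(0.048994407434806014)) (array([ 0.49001079, -0.21683528]), np.int64(261), np.float64(0.04891055184037644)) (array([ 0.53457784, -0.3594136 ]), np.int64(210), np.float64(0.04909545162635374)) tab [ 0.48321849 -0.29126963] 46 [ 0.4739308  -0.29743669] [ 0.49262937 -0.28535874]
0.0739092155687719 16.813383208320015
0.07434879872319598 -122.99173047483379
0.07534446050662316 155.49947780374237
0.07457357018388748 110.86041399118592
0.07508541054583869 -76.12016255805035
0.03368383778870214 -171.89497856078768
side hub (array([ 0.51564537, -0.28619971]), np.int64(90), np.float64(0.06316024183300026)) btn (array([ 0.58694937, -0.26555051]), np.int64(105), np.float64(0.06803005503669776)) t3 (array([ 0.47512684, -0.34926019]), np.int64(269), np.float64(0.04989058817069235)) t2 (array([ 0.44506621, -0.25573654]), np.int64(194), np.float64(0.050232359234546956)) (array([ 0.48691415, -0.21232463]), np.int64(171), np.float64(0.05009987218590464)) (array([ 0.53295615, -0.36083211]), np.int64(246), np.float64(0.04979444154467332)) tab [ 0.48300453 -0.2945051 ] 65 [ 0.47164767 -0.3005412 ] [ 0.49281325 -0.28698614]
0.07423375394395504 16.150686148171598
0.07495582755792267 -122.72213564331469
0.07687276328236603 156.65415142592275
0.07926543669538234 111.25186450841952
0.07661370272371408 -76.94131912062552
0.033680911799944764 -165.72415813753932
```

```bash
cat >> h.py <<'E'
def plan(wps,step=.028,astep=7.,start=None):
    "rows of tool-frame shifts to the waypoints (x,y,z,yaw), tool down"
    o=r.get_obs(); p=np.array(o['eef_pos']); y=o['eef_rot'][2]; print('at',o['clock'],p.round(4),np.round(o['eef_rot'],2),o['ft_force'].round(2),o['gripper_width'])
    dps=[];rs=[]
    for w in wps:
        w=np.array(w,float); dy=(w[3]-y+180)%360-180
        n=max(1,int(np.ceil(max(np.linalg.norm(w[:3]-p)/step,abs(dy)/astep))))
        p0=p.copy(); y0=y
        for k in range(1,n+1):
            T=p0+(w[:3]-p0)*k/n; A=rot([180,0,y])
            q=np.round(A.T@(T-p)/.03,2); p=p+A@q*.03
            t=round(-((y0+dy*k/n)-y)/120,3); y=y-t*120
            dps.append([float(v) for v in q+0.]); rs.append([0,0,t])
    print('end',p.round(4),round(y,2))
    for i in range(0,len(dps),20):
        a=dps[i:i+20]; print(len(a)); print(str(a).replace(' ','')); print(str(rs[i:i+20]).replace(' ',''))
E
python3 - <<'E'
from h import *
w=[(.12,.36,.25,161)]
for az,y in ((50,150),(30,142),(10,134),(-10,126),(-25,120),(-42,102)):
    a=np.radians(az); w.append((.375*np.cos(a),.375*np.sin(a),.25,y))
plan(w,step=.029,astep=8)
E
```

```text
at 0.1 [0.1872 0.5434 0.2308] [-1.7994e+02 -1.0000e-02  1.6099e+02] [0.38 0.11 0.18] 0.08578142483428028
end [ 0.2787 -0.2509  0.25  ] 101.95
20
[[0.02,-0.93,-0.09],[0.02,-0.93,-0.09],[0.01,-0.93,-0.09],[0.02,-0.93,-0.1],[0.02,-0.93,-0.09],[0.02,-0.93,-0.09],[0.02,-0.93,-0.09],[-0.92,-0.2,0.0],[-0.93,-0.16,0.0],[-0.93,-0.12,0.0],[-0.94,-0.09,0.0],[-0.94,-0.05,0.0],[-0.82,-0.3,0.0],[-0.82,-0.27,0.0],[-0.83,-0.25,0.0],[-0.84,-0.23,0.0],[-0.85,-0.2,0.0],[-0.74,-0.46,0.0],[-0.74,-0.44,0.0],[-0.76,-0.42,0.0]]
[[0,0,np.float64(-0.0)],[0,0,np.float64(-0.0)],[0,0,np.float64(-0.0)],[0,0,np.float64(-0.0)],[0,0,np.float64(-0.0)],[0,0,np.float64(-0.0)],[0,0,np.float64(-0.0)],[0,0,np.float64(0.018)],[0,0,np.float64(0.019)],[0,0,np.float64(0.018)],[0,0,np.float64(0.018)],[0,0,np.float64(0.019)],[0,0,np.float64(0.013)],[0,0,np.float64(0.013)],[0,0,np.float64(0.014)],[0,0,np.float64(0.013)],[0,0,np.float64(0.013)],[0,0,np.float64(0.013)],[0,0,np.float64(0.014)],[0,0,np.float64(0.013)]]
15
[[-0.77,-0.4,0.0],[-0.79,-0.38,0.0],[-0.62,-0.6,0.0],[-0.64,-0.59,0.0],[-0.66,-0.56,0.0],[-0.67,-0.55,0.0],[-0.69,-0.53,0.0],[-0.49,-0.66,0.0],[-0.5,-0.64,0.0],[-0.52,-0.63,0.0],[-0.53,-0.61,0.0],[-0.41,-0.83,0.0],[-0.48,-0.79,0.0],[-0.54,-0.75,0.0],[-0.59,-0.71,0.0]]
[[0,0,np.float64(0.014)],[0,0,np.float64(0.013)],[0,0,np.float64(0.013)],[0,0,np.float64(0.014)],[0,0,np.float64(0.013)],[0,0,np.float64(0.013)],[0,0,np.float64(0.014)],[0,0,np.float64(0.012)],[0,0,np.float64(0.013)],[0,0,np.float64(0.012)],[0,0,np.float64(0.013)],[0,0,np.float64(0.037)],[0,0,np.float64(0.038)],[0,0,np.float64(0.037)],[0,0,np.float64(0.038)]]
```

Call:
jog_arm(dp=[[0.02, -0.93, -0.09], [0.02, -0.93, -0.09], [0.02, -0.93, -0.09], [0.02, -0.93, -0.09], [0.02, -0.93, -0.09], [0.02, -0.93, -0.09], [0.02, -0.93, -0.09], [-0.92, -0.2, 0.0], [-0.93, -0.16, 0.0], [-0.93, -0.12, 0.0], [-0.94, -0.09, 0.0], [-0.94, -0.05, 0.0], [-0.82, -0.3, 0.0], [-0.82, -0.27, 0.0], [-0.83, -0.25, 0.0], [-0.84, -0.23, 0.0], [-0.85, -0.2, 0.0], [-0.74, -0.46, 0.0], [-0.74, -0.44, 0.0], [-0.76, -0.42, 0.0]], rotation=[[0, 0, 0], [0, 0, 0], [0, 0, 0], [0, 0, 0], [0, 0, 0], [0, 0, 0], [0, 0, 0], [0, 0, 0.018], [0, 0, 0.019], [0, 0, 0.018], [0, 0, 0.018], [0, 0, 0.019], [0, 0, 0.013], [0, 0, 0.013], [0, 0, 0.014], [0, 0, 0.013], [0, 0, 0.013], [0, 0, 0.013], [0, 0, 0.014], [0, 0, 0.013]], grip=[0, 0, 0, 0, 0, 0, 0, 0, 0, 0, 0, 0, 0, 0, 0, 0, 0, 0, 0, 0], force=40)

```text
clock: 2.1
eef_pos: [0.3514, 0.1134, 0.25]
eef_rot: [-180.0, -0.0, 137.2]
ft_force: [0.8, 0.0, 0.2]
gripper_width: -0.0
finger_force: 0.0
```

Call:
jog_arm(dp=[[-0.77, -0.4, 0.0], [-0.79, -0.38, 0.0], [-0.62, -0.6, 0.0], [-0.64, -0.59, 0.0], [-0.66, -0.56, 0.0], [-0.67, -0.55, 0.0], [-0.69, -0.53, 0.0], [-0.49, -0.66, 0.0], [-0.5, -0.64, 0.0], [-0.52, -0.63, 0.0], [-0.53, -0.61, 0.0], [-0.41, -0.83, 0.0], [-0.48, -0.79, 0.0], [-0.54, -0.75, 0.0], [-0.59, -0.71, 0.0]], rotation=[[0, 0, 0.014], [0, 0, 0.013], [0, 0, 0.013], [0, 0, 0.014], [0, 0, 0.013], [0, 0, 0.013], [0, 0, 0.014], [0, 0, 0.012], [0, 0, 0.013], [0, 0, 0.012], [0, 0, 0.013], [0, 0, 0.037], [0, 0, 0.038], [0, 0, 0.037], [0, 0, 0.038]], grip=[0, 0, 0, 0, 0, 0, 0, 0, 0, 0, 0, 0, 0, 0, 0])

```text
clock: 3.6
eef_pos: [0.2776, -0.2514, 0.2501]
eef_rot: [-180.0, -0.0, 101.8]
ft_force: [0.5, -0.5, 0.6]
gripper_width: -0.0001
finger_force: 0.0
```

```bash
sed -i "s/t=round(-/t=round(float(-1)*/; s/rs.append(\[0,0,t\])/rs.append([0,0,float(t)])/" h.py; python3 - <<'E'
from h import *
plan([(.475,-.260,.235,102),(.475,-.260,.069,102)])
E
```

```text
at 3.6 [ 0.2776 -0.2514  0.2501] [-179.99   -0.    101.77] [ 0.45 -0.47  0.63] -8.35599321556255e-05
end [ 0.475  -0.2599  0.0689] 102.01
14
[[-0.2,0.8,0.06],[-0.21,0.8,0.07],[-0.2,0.79,0.06],[-0.2,0.8,0.06],[-0.21,0.8,0.06],[-0.2,0.8,0.07],[-0.21,0.79,0.06],[-0.2,0.8,0.06],[0.0,0.0,0.92],[0.0,0.0,0.93],[0.0,0.0,0.92],[0.0,0.0,0.92],[0.0,0.0,0.92],[0.0,0.0,0.93]]
[[0,0,-0.0],[0,0,-0.0],[0,0,-0.001],[0,0,0.0],[0,0,-0.0],[0,0,-0.0],[0,0,-0.001],[0,0,0.0],[0,0,0.0],[0,0,0.0],[0,0,0.0],[0,0,0.0],[0,0,0.0],[0,0,0.0]]
```

Call:
jog_arm(dp=[[-0.2, 0.8, 0.06], [-0.2, 0.8, 0.06], [-0.2, 0.8, 0.06], [-0.2, 0.8, 0.06], [-0.2, 0.8, 0.06], [-0.2, 0.8, 0.06], [-0.2, 0.8, 0.06], [-0.2, 0.8, 0.06], [0, 0, 0.92], [0, 0, 0.92], [0, 0, 0.92], [0, 0, 0.92], [0, 0, 0.92], [0, 0, 0.9], [0, 0, 0]], rotation=[[0, 0, 0], [0, 0, 0], [0, 0, 0], [0, 0, 0], [0, 0, 0], [0, 0, 0], [0, 0, 0], [0, 0, 0], [0, 0, 0], [0, 0, 0], [0, 0, 0], [0, 0, 0], [0, 0, 0], [0, 0, 0], [0, 0, 0]], grip=[0, 0, 0, 0, 0, 0, 0, 0, 0, 0, 0, 0, 0, 0, 0])

```text
clock: 5.1
eef_pos: [0.4746, -0.2567, 0.0675]
eef_rot: [-179.8, -0.2, 101.9]
ft_force: [-0.4, -0.2, 0.6]
gripper_width: 0.0004
finger_force: 0.0
```

```bash
python3 - <<'E'
from h import *
c=r.capture('top'); a=cv2.resize(c['img'][145:245,245:345],(400,400),interpolation=cv2.INTER_CUBIC)
d=r.capture('side'); b=cv2.resize(d['img'][160:290,180:310],(400,400),interpolation=cv2.INTER_CUBIC)
cv2.imwrite('pics/z1.png',np.hstack([a,b]))
hub=np.array([.516,-.2864])
# push arc: tool rotated rigidly about hub
w=[]
for ang,off in [(-168,.020),(-162,.017),(-156,.017),(-150,.017),(-144,.017),(-138,.017),(-132,.017)]:
    t=np.radians(ang); e=np.array([np.cos(t),np.sin(t)]); n=np.array([-e[1],e[0]])
    p=hub+.034*e-off*n; w.append((*p,.0685,ang-90+360))
plan(w,step=.006,astep=6.5)
E
```

```text
at 5.2 [ 0.4762 -0.2578  0.0713] [-1.7997e+02 -2.0000e-02  1.0195e+02] [-0.53 -0.43  0.17] -0.00019975963148841777
end [ 0.4806 -0.3004  0.0686] 137.95
10
[[-0.18,-0.01,0.03],[-0.18,-0.01,0.03],[-0.18,-0.01,0.03],[-0.11,-0.03,0.0],[-0.11,-0.03,0.0],[-0.12,-0.06,0.0],[-0.12,-0.05,0.0],[-0.13,-0.05,0.0],[-0.12,-0.05,0.0],[-0.12,-0.06,0.0]]
[[0,0,-0.0],[0,0,-0.0],[0,0,-0.0],[0,0,-0.025],[0,0,-0.025],[0,0,-0.05],[0,0,-0.05],[0,0,-0.05],[0,0,-0.05],[0,0,-0.05]]
```

View pics/z1.png

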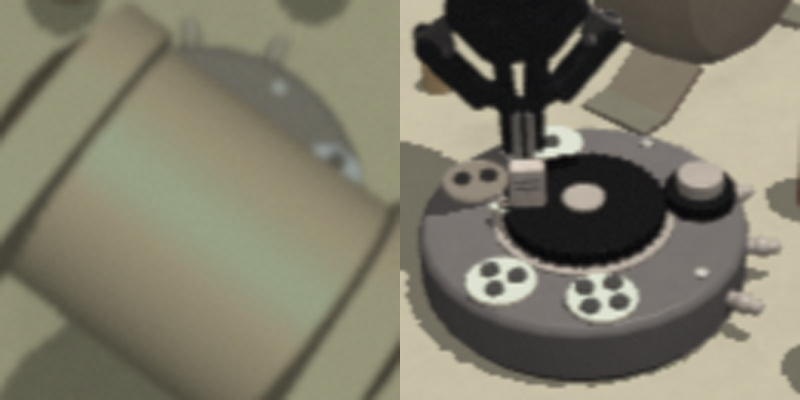

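Call:
jog_arm(dp=[[-0.18, 0, 0], [-0.18, 0, 0], [-0.18, 0, 0], [-0.11, -0.03, 0], [-0.11, -0.03, 0], [-0.12, -0.06, 0], [-0.12, -0.05, 0], [0, 0, 0]], rotation=[[0, 0, 0], [0, 0, 0], [0, 0, 0], [0, 0, -0.025], [0, 0, -0.025], [0, 0, -0.05], [0, 0, -0.05], [0, 0, 0]], grip=[0, 0, 0, 0, 0, 0, 0, 0])

```text
clock: 6.0
eef_pos: [0.479, -0.289, 0.0712]
eef_rot: [180.0, 0.0, 120.0]
ft_force: [0.1, 0.8, 0.1]
gripper_width: 0.0002
finger_force: 0.1
```

```bash
cat >> h.py <<'E'
def tabang(name='side'):
    c=r.capture(name); P=pts(c); X=P[...,:2]-np.array([.516,-.2864]); d=np.hypot(X[...,0],X[...,1])
    m=(d<.055)&(d>.015)&(P[...,2]>.085)&(P[...,2]<.092); q=X[m]; g=c['img'][m]
    print('tab n',m.sum(),q.mean(0),np.degrees(np.arctan2(*q.mean(0)[::-1])),np.hypot(*q.mean(0)), q.min(0),q.max(0)); return c
E
python3 - <<'E'
from h import *
c=tabang(); o=r.get_obs(); print(o['eef_pos'],o['eef_rot'],o['ft_force'])
cv2.imwrite('pics/z2.png',cv2.resize(c['img'][160:290,180:310],(400,400),interpolation=cv2.INTER_CUBIC))
E
```

```text
tab n 97 [-0.03069604 -0.01723407] -150.68827683218072 0.03520312200009049 [-0.04927899 -0.03018841] [-0.01834832 -0.0024584 ]
[ 0.47898721 -0.28888159  0.07112359] [1.79998285e+02 3.22139850e-02 1.19806597e+02] [ 0.65358432  0.47822208 -0.70155319]
```

View pics/z2.png

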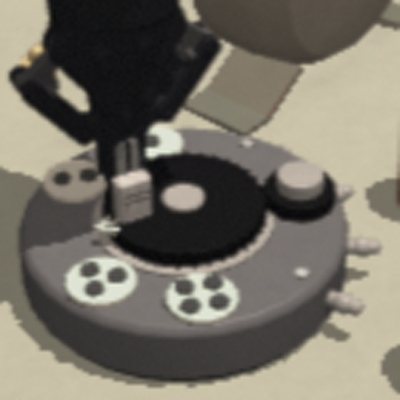

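Call:
jog_arm(dp=[[-0.12, -0.05, 0], [-0.12, -0.05, 0], [-0.12, -0.05, 0], [-0.12, -0.05, 0], [0, 0, 0], [0, 0, 0]], rotation=[[0, 0, -0.05], [0, 0, -0.05], [0, 0, -0.05], [0, 0, -0.05], [0, 0, 0], [0, 0, 0]], grip=[0, 0, 0, 0, 0, 0])

```text
clock: 6.65
eef_pos: [0.4833, -0.3034, 0.0709]
eef_rot: [-180.0, 0.0, 143.7]
ft_force: [-0.7, 0.1, 0.3]
gripper_width: 0.0002
finger_force: 0.0
```

```bash
python3 - <<'E'
from h import *
c=tabang(); o=r.get_obs(); print(o['eef_pos'],o['eef_rot'],o['ft_force'])
P=pts(c); X=P[...,:2]-np.array([.516,-.2864]); d=np.hypot(X[...,0],X[...,1]); g=c['img'].min(-1)
for th in (60,90,110):
    m=(d<.055)&(d>.015)&(P[...,2]>.086)&(P[...,2]<.092)&(g>th); q=X[m].mean(0); print(th,m.sum(),q,np.degrees(np.arctan2(q[1],q[0])))
m=(d<.06)&(d>.04)&(P[...,2]>.045)&(P[...,2]<.064)&(g>100); q=X[m]; a=np.degrees(np.arctan2(q[:,1],q[:,0])); print(np.c_[a,d[m]*1000].round(0)[a<0].tolist()[:40])
cv2.imwrite('pics/z3.png',cv2.resize(c['img'][160:290,180:310],(500,500),interpolation=cv2.INTER_CUBIC))
E
```

```text
tab n 105 [-0.02312685 -0.02903919] -128.53385957068582 0.037123112438821264 [-0.04525717 -0.04167406] [-0.00857323 -0.01194199]
[ 0.48326952 -0.30327979  0.07090087] [-1.79988941e+02  2.23577896e-02  1.43694945e+02] [ 0.01122081 -0.23473265  0.17247304]
60 76 [-0.01990977 -0.02939241] -124.11285585265234
90 63 [-0.01846177 -0.03051609] -121.17329597718455
110 56 [-0.01812892 -0.02995568] -121.18196399899415
[[-1.0, 53.0], [-1.0, 54.0], [-5.0, 51.0], [-2.0, 53.0], [-5.0, 55.0], [-1.0, 56.0], [-1.0, 58.0], [-11.0, 52.0], [-6.0, 53.0], [-5.0, 55.0], [-5.0, 57.0], [-6.0, 59.0], [-12.0, 52.0], [-10.0, 54.0], [-10.0, 56.0], [-10.0, 57.0], [-8.0, 59.0], [-14.0, 51.0], [-14.0, 53.0], [-13.0, 55.0], [-11.0, 56.0], [-12.0, 58.0], [-9.0, 59.0], [-131.0, 49.0], [-126.0, 45.0], [-25.0, 53.0], [-18.0, 52.0], [-19.0, 54.0], [-16.0, 55.0], [-12.0, 58.0], [-150.0, 52.0], [-134.0, 49.0], [-127.0, 52.0], [-129.0, 48.0], [-126.0, 48.0], [-124.0, 47.0], [-121.0, 47.0], [-23.0, 52.0], [-21.0, 53.0], [-20.0, 55.0]]
```

View pics/z3.png

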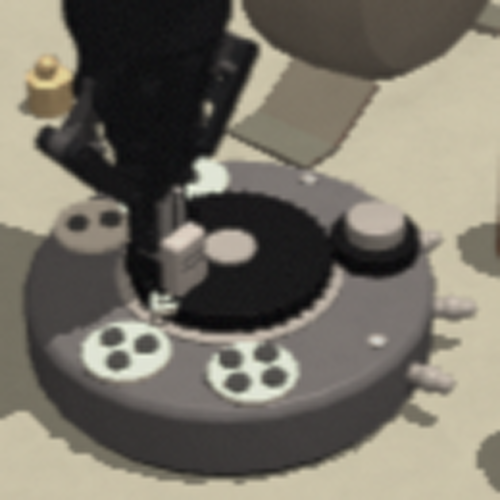

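Call:
jog_arm(dp=[[-0.05, -0.02, 0], [0, 0, 0], [0, 0, 0], [0.3, 0, 0], [0.3, 0, 0], [0.3, 0, 0], [0, 0, -0.9], [0, 0, -0.9], [0, 0, -0.9], [0, 0, -0.9], [0, 0, -0.9], [0, 0, -0.9], [0.3, -0.9, 0], [0.3, -0.9, 0], [0.3, -0.9, 0], [0.3, -0.9, 0], [0.3, -0.9, 0], [0, 0, 0]], rotation=[[0, 0, -0.02], [0, 0, 0], [0, 0, 0], [0, 0, 0], [0, 0, 0], [0, 0, 0], [0, 0, 0], [0, 0, 0], [0, 0, 0], [0, 0, 0], [0, 0, 0], [0, 0, 0], [0, 0, 0], [0, 0, 0], [0, 0, 0], [0, 0, 0], [0, 0, 0], [0, 0, 0]], grip=[0, 0, 0, 0, 0, 0, 0, 0, 0, 0, 0, 0, 0, 0, 0, 0, 0, 0])

```text
clock: 8.5
eef_pos: [0.3469, -0.3782, 0.2329]
eef_rot: [-179.9, 0.0, 146.2]
ft_force: [0.8, -0.4, 0.0]
gripper_width: 0.0001
finger_force: 0.0
```

```bash
python3 - <<'E'
from h import *
hub=np.array([.516,-.2864])
ims=[]
for n,(a,b) in (('top',(145,245)),('side',(190,180))):
    c=r.capture(n); P=pts(c); X=P[...,:2]-hub; d=np.hypot(X[...,0],X[...,1]); g=c['img'].min(-1)
    m=(d<.055)&(d>.015)&(P[...,2]>.085)&(P[...,2]<.092); q=X[m].mean(0); print(n,m.sum(),q,np.degrees(np.arctan2(q[1],q[0])))
    ims.append(cv2.resize(c['img'][a:a+100,b:b+100],(400,400),interpolation=cv2.INTER_CUBIC))
cv2.imwrite('pics/z4.png',np.hstack(ims))
E
```

```text
top 48 [-0.01700133 -0.02812776] -121.15012249707655
side 62 [-0.0170212  -0.03143008] -118.43810504450792
```

View pics/z4.png

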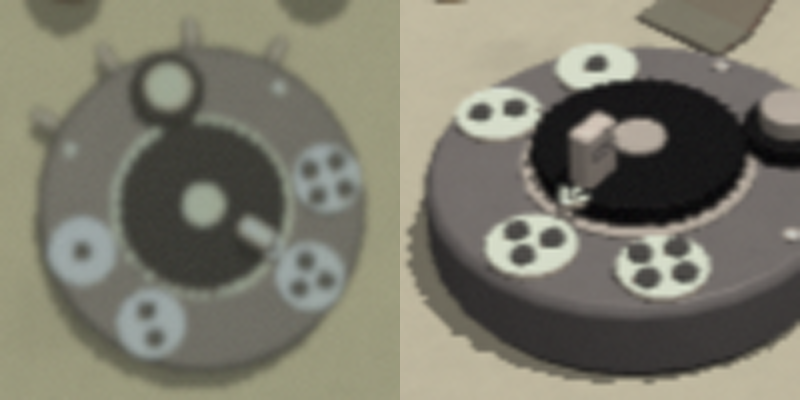

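```bash
python3 - <<'E'
from h import *
plan([(.587,-.2655,.20,112),(.587,-.2655,.08,112)],astep=8)
E
```

```text
at 8.6 [ 0.3488 -0.3769  0.2329] [-1.8000e+02  2.0000e-02  1.4625e+02] [ 0.88  0.23 -1.15] 0.00032053199338489755
end [ 0.5869 -0.2656  0.0799] 112.05
15
[[-0.45,0.75,0.11],[-0.41,0.78,0.11],[-0.36,0.8,0.11],[-0.32,0.81,0.11],[-0.26,0.84,0.11],[-0.21,0.85,0.11],[-0.16,0.86,0.11],[-0.11,0.87,0.11],[-0.06,0.88,0.11],[-0.01,0.87,0.11],[0.0,0.0,0.8],[0.0,0.0,0.8],[0.0,0.0,0.8],[0.0,0.0,0.8],[0.0,0.0,0.8]]
[[0,0,0.029],[0,0,0.028],[0,0,0.029],[0,0,0.028],[0,0,0.029],[0,0,0.028],[0,0,0.029],[0,0,0.028],[0,0,0.029],[0,0,0.028],[0,0,0.0],[0,0,0.0],[0,0,0.0],[0,0,0.0],[0,0,0.0]]
```

Call:
jog_arm(dp=[[-0.45, 0.75, 0.11], [-0.41, 0.78, 0.11], [-0.36, 0.8, 0.11], [-0.32, 0.81, 0.11], [-0.26, 0.84, 0.11], [-0.21, 0.85, 0.11], [-0.16, 0.86, 0.11], [-0.11, 0.87, 0.11], [-0.06, 0.88, 0.11], [0, 0.87, 0.11], [0, 0, 0.8], [0, 0, 0.8], [0, 0, 0.8], [0, 0, 0.8], [0, 0, 0.8], [0, 0, 0], [0, 0, 0]], rotation=[[0, 0, 0.029], [0, 0, 0.028], [0, 0, 0.029], [0, 0, 0.028], [0, 0, 0.029], [0, 0, 0.028], [0, 0, 0.029], [0, 0, 0.028], [0, 0, 0.029], [0, 0, 0.028], [0, 0, 0], [0, 0, 0], [0, 0, 0], [0, 0, 0], [0, 0, 0], [0, 0, 0], [0, 0, 0]], grip=[0, 0, 0, 0, 0, 0, 0, 0, 0, 0, 0, 0, 0, 0, 0, 0, 0])

```text
clock: 10.3
eef_pos: [0.5875, -0.2644, 0.0804]
eef_rot: [-180.0, -0.0, 112.2]
ft_force: [-0.3, -0.3, -0.0]
gripper_width: -0.0002
finger_force: 0.0
```

Call:
jog_arm(dp=[[0, 0, 0.2], [0, 0, 0.15], [0, 0, 0.1], [0, 0, 0.05], [0, 0, 0]], rotation=[[0, 0, 0], [0, 0, 0], [0, 0, 0], [0, 0, 0], [0, 0, 0]], grip=[0, 0, 0, 0, 0])

```text
clock: 10.8
eef_pos: [0.5873, -0.2651, 0.0649]
eef_rot: [180.0, 0.0, 112.1]
ft_force: [1.2, 1.0, 2.3]
gripper_width: 0.0003
finger_force: 1.0
```

Contact at about z = 0.067; press on in small steps until the force rises well past the spring.

Call:
jog_arm(dp=[[0, 0, 0.05], [0, 0, 0.05], [0, 0, 0.03], [0, 0, 0], [0, 0, 0]], rotation=[[0, 0, 0], [0, 0, 0], [0, 0, 0], [0, 0, 0], [0, 0, 0]], grip=[0, 0, 0, 0, 0])

```text
clock: 11.3
eef_pos: [0.5873, -0.2652, 0.0611]
eef_rot: [180.0, 0.0, 112.1]
ft_force: [1.2, 0.2, 3.3]
gripper_width: 0.0
finger_force: 1.9
```

Call:
jog_arm(dp=[[0, 0, 0.04], [0, 0, 0], [0, 0, 0]], rotation=[[0, 0, 0], [0, 0, 0], [0, 0, 0]], grip=[0, 0, 0])

```text
clock: 11.6
eef_pos: [0.5874, -0.2652, 0.0608]
eef_rot: [180.0, 0.0, 112.2]
ft_force: [-3.7, 3.0, 14.7]
gripper_width: 0.0003
finger_force: 7.8
```

Call:
jog_arm(dp=[[0, 0, 0], [0, 0, -0.2], [0, 0, -0.4], [0, 0, -0.9], [0, 0, -0.9], [0, 0, -0.9], [0, 0, -0.9], [0, 0, -0.9], [0, -0.9, 0], [0, -0.9, 0], [0, -0.9, 0], [0, -0.9, 0], [0, -0.9, 0], [0, -0.9, 0], [0, -0.9, 0], [0, -0.9, 0], [0, -0.9, 0], [0, 0, 0], [0, 0, 0]], rotation=[[0, 0, 0], [0, 0, 0], [0, 0, 0], [0, 0, 0], [0, 0, 0], [0, 0, 0], [0, 0, 0], [0, 0, 0], [0, 0, 0], [0, 0, 0], [0, 0, 0], [0, 0, 0], [0, 0, 0], [0, 0, 0], [0, 0, 0], [0, 0, 0], [0, 0, 0], [0, 0, 0], [0, 0, 0]], grip=[0, 0, 0, 0, 0, 0, 0, 0, 0, 0, 0, 0, 0, 0, 0, 0, 0, 0, 0])

```text
clock: 13.5
eef_pos: [0.3619, -0.3569, 0.2133]
eef_rot: [180.0, 0.0, 112.1]
ft_force: [0.5, -0.1, 0.3]
gripper_width: -0.0001
finger_force: 0.0
```

```bash
python3 - <<'E'
from h import *
hub=np.array([.516,-.2864]); print(r.get_obs()['eef_pos'],r.get_obs()['ft_force'])
for n in ('top','side'):
    c=r.capture(n); P=pts(c); X=P[...,:2]-hub; d=np.hypot(X[...,0],X[...,1])
    m=(d<.055)&(d>.015)&(P[...,2]>.085)&(P[...,2]<.092); q=X[m].mean(0)
    b=np.hypot(P[...,0]-.587,P[...,1]+.2655)<.009
    print(n,m.sum(),np.degrees(np.arctan2(q[1],q[0])),'btn z',np.median(P[b][:,2]), 'before',np.median(pts(np.load(n+'0.npz'))[b][:,2]))
E
```

```text
[ 0.36186932 -0.35690329  0.21325689] [ 0.49933915 -0.0670121   0.32625953]
top 48 -121.28764277750219 btn z 0.06749204792537061 before 0.06739599776874455
side 59 -118.54624588126791 btn z 0.06791434361009774 before 0.06818685603358854
```

The button is back up and the dial hasn't moved.

```bash
python3 -c "
from plant import r
print(r.close_job())"
```

```text
the job is handed in; nothing more can be done
None
```

The job is handed in: the dial's arrow points about 2–4° past the middle of the three-stud tag (limit about 8.8°), and the button was pressed right down and came back up with the dial still set; no verdict was returned.

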